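Show the base of the amber cut-glass vase to the light panel

TASK

Draw the amber vase up out of its pocket in the wooden rack, turn it so that its flat base squarely faces the tilted light panel, and hold it still over the middle of the panel with the base about 6 cm off the lit face. Finish while holding it there: the program ends with the vase still in the gripper and touching nothing else. Do not let the vase touch the bench, do not touch the light panel or its stand, and leave the other two vases and the spare cutting wheel where they are.

Things in the scene. Friction and masses are not known exactly. Their poses are not given: they have to be found in the camera images.
- amber_vase: The vase to inspect: rigid amber glass, about 300 g, round, 160 mm tall. Origin at the centre of its flat base, z towards the mouth. Diameter 54 mm up to 68 mm above the base, then tapering to a straight neck of diameter 34 mm from 90 mm to the rim (grip it there, about 25 mm below the rim, leaving room above the rim for the gripper). Starts upright, mouth up, in any one of the three rack pockets.
- amber_vase_rim (a point): Centre of the amber vase's mouth, 160 mm above its base on its z axis.
- green_vase: Bystander: green glass vase of the same shape and size, in another pocket of the rack. Origin at the centre of its base.
- clear_vase: Bystander: colourless glass vase of the same shape and size, in another pocket of the rack. Origin at the centre of its base.
- rack: Wooden block fixed to the bench, 110 (x) by 300 (y) by 60 (z) mm, origin at the centre of its underside. Three round pockets open upwards at y = -100, 0 and 100 mm, about 60 mm in diameter and 50 mm deep (floor 10 mm above the bench), so the vases stand 110 mm proud of the block with 3 mm clearance all round.
- stand: Dark steel yoke fixed to the bench that carries the light panel: base plate 190 (x) by 270 (y) by 12 mm, two uprights at y = -122 and 122 mm, 130 mm high. Origin at the centre of its underside. The panel's axle runs along the stand's y axis, 115 mm above the bench.
- panel (a joint): Tilt of the light panel about its axle (rad): 0 is lying flat with the lit face up; as it grows the lit face turns towards the stand's -x side (towards the robot). It stays where it is set, by friction.
- panel_face (a point): Centre of the lit face of the light panel: a warm white plate in a blue frame, 180 (x) by 220 (y) by 16 mm thick. z is the normal out of the lit face (upwards and towards the robot), y lies along the axle.
- wheel: Bystander: spare grey cutting wheel with a brass hub, 100 mm in diameter, 16 mm high with its hub, lying loose on the bench between the robot, the rack and the stand. Origin at the centre of its underside.
- table: The workbench, top at z = 0.
There are look-alikes about, which are no part of the job. There is more than one size of the amber_vase; the one meant has the size given above.

How it is judged:
By the outcome, as a careful person would: the job done as asked, in the order asked, and still so for the second after the job is handed in, while the arm keeps its last pose, push and grip.
It also fails if it takes over 38 s, if anything falls off the work surface, if the arm or the gripper's body presses on something with over 40 N, if the wrist force passes 120 N, or if a joint passes its speed limit or range.

ROBOT

A 6-joint arm with a two-finger parallel gripper is mounted at the origin on the work surface. World frame = base frame: x ahead of the robot, y to its left, z up, the work surface at z = 0. Lengths are in m, angles in rad, forces in N, time in s.
With the tool pointing down it reaches from about 0.3 to 0.75 m from the base axis. Payload 8.5 kg.
Tool frame: the origin (TCP) lies at the very end of the fingers, on their centre line; the grasp point (between the pads) lies 19 mm behind it (robot.tcp_to_grasp is the distance from the TCP to the grasp point, in m); z points along the fingers, y is the line along which they close (so a half turn about z gives the same grasp; the last joint's range is limited). The gripper opens to 85 mm and grips with 20 to 120 N. Pads are 22 mm wide; open, the fingers measure 114 mm over their backs; the gripper's body (76 mm by 85 mm) begins 54 mm behind the grasp point. The pads swing forward as they close: fully open they stand 13 mm farther back than shut.
Start: joints at [-1.555, 0.381, 1.297, -0, 1.464, -0.215], TCP at [0.126, -0.535, 0.231] pointing down, gripper open.
Joint ranges: [-3.11, 3.11], [-0.89, 2.33], [0.22, 2.48], [-1.42, 4.56], [0.17, 2.85], [-2.88, 2.88]. Speed limits (rad/s): [2.39, 2.39, 3.14, 3.14, 3.14, 3.14].

INTERFACE

Orientations are given as a unit quaternion [w, x, y, z].
In Python, from workcell import robot gives the robot as it stands.
- The arm moves only by the shell command python3 -m pendant 'ROWS' [FORCE]. ROWS is JSON, a list of rows, each an object with "grip": the opening, from 0 (shut) to 1 (fully open); "slide": the shift along the tool's x, y, z in m, a list of three; "yaw": the turn about the tool's z in rad. A call has 1 to 10 rows; each row is the pose to reach, as a shift and turn from the pose commanded when the call began, along the tool's axes at that moment; what a row does not reach only later rows make up. A row lasts 1/12 s, in which the tool goes at most 41.7 mm and 7.16 degrees, less where a joint would pass 70% of its speed; a pose out of reach is approached as far as the arm can. A call with a gripper value outside its range is refused whole. The fingers move at their own pace and stop on an object; FORCE is the grip in N (left out, the last holds). Time passes only in rows, so rows that repeat a pose let the fingers close. It gives the time, the measured TCP pose, the force, the opening and the grip force at its end, in the units of the state.
- robot.read_state(): the state, without advancing time (a new reading comes with each control period).
- robot.grab_frame(name): name is "scene" or "top"; returns a dict with "pixels" (420x560x3 uint8, red, green, blue), "fx", "fy", "cx", "cy" (pixels), "extrinsics" (4x4, takes a point from world to camera coordinates). Camera axes: x right, y down, z forward; pixel columns grow to the right and rows downward; lengths in m; the calibration is good to about 2 mm. A picture is of the moment at which its call begins. There is no depth.
- robot.hand_in(): hands the job in; it is judged then, once.
The state is a dict: "time": time; "q": joint angles; "joint_vel": joint speeds; "joint_torque": joint torques, N m; "tcp_pos": TCP position; "tool_rot": TCP orientation; "wrist_force": force on the tool from outside, world axes, zero at the start; "wrist_torque": the same for the moment, N m; "gripper_width": finger opening in m; "grasp_force": force on a finger pad.
Only numpy, scipy, OpenCV 4.12 (cv2) and the standard library are available. Lean on these libraries where they do the work, as an engineer would, in place of code of your own. Each camera call takes 0.05 s, during which the arm holds its last target. There are 200 camera calls.

## Working session

There is one attempt and no reset: what is moved stays moved. The work goes in short steps, Python scripts to look and compute and a shell command to move; the robot and the scene stay as the last step left them, time stands still between calls to the robot, and variables do not carry over. Pictures are saved under pics/ and viewed, at most 10 in all, crops included, and the job is handed in when it is done.

```bash
mkdir -p pics; ls
python3 - <<'E'
from workcell import robot
import cv2,numpy as np
for n in("scene","top"):
    f=robot.grab_frame(n);cv2.imwrite(f"pics/{n}0.png",f["pixels"][:,:,::-1])
    np.savez(f"{n}0.npz",**f)
    print(n,f["fx"],f["fy"],f["cx"],f["cy"],np.round(f["extrinsics"],3).tolist())
s=robot.read_state();print(s,robot.tcp_to_grasp)
E
```

```text
pics
scene 406.68500122346654 406.68500122346654 287.40318088664 213.44299347967063 [[-0.436, 0.9, 0.008, 0.188], [0.739, 0.363, -0.568, -0.331], [-0.514, -0.242, -0.823, 1.362], [0.0, 0.0, 0.0, 1.0]]
top 413.11201554326345 413.11201554326345 280.8902464574326 212.85306311424037 [[-0.016, -1.0, -0.003, 0.058], [-0.993, 0.016, -0.119, 0.534], [0.119, 0.001, -0.993, 0.98], [0.0, 0.0, 0.0, 1.0]]
{'time': 0.1, 'q': array([-1.55529180e+00,  3.81157786e-01,  1.29816993e+00, -2.81645062e-05,
        1.46362702e+00, -2.15289501e-01]), 'joint_vel': array([-1.01082836e-03, -1.60226477e-03, -1.26864617e-04,  8.15519089e-04,
       -1.42387529e-03, -9.68856453e-06]), 'joint_torque': array([ 5.72990786e-03, -4.49215472e+01, -2.31656170e+01, -1.00349935e-04,
        3.62532417e-03,  1.69293435e-05]), 'tcp_pos': array([ 0.12580469, -0.53514104,  0.23076294]), 'tool_rot': array([-6.79043949e-04,  9.93348745e-01,  1.15142549e-01,  5.39873366e-05]), 'wrist_force': array([-0.42046882,  0.21245269, -0.61287215]), 'wrist_torque': array([-0.06587434,  0.02940776, -0.0036883 ]), 'grasp_force': 0.0, 'gripper_width': 0.08534296502343032} 0.0187
```

View pics/scene0.png

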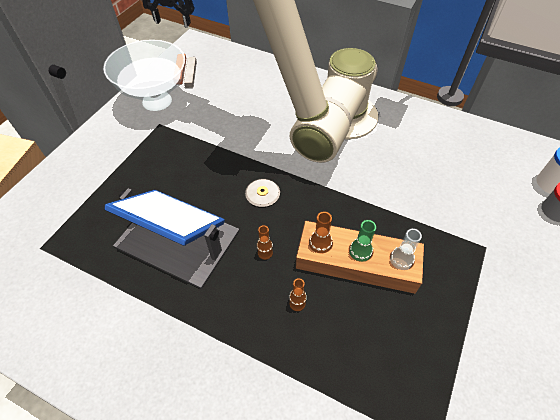

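View pics/top0.png

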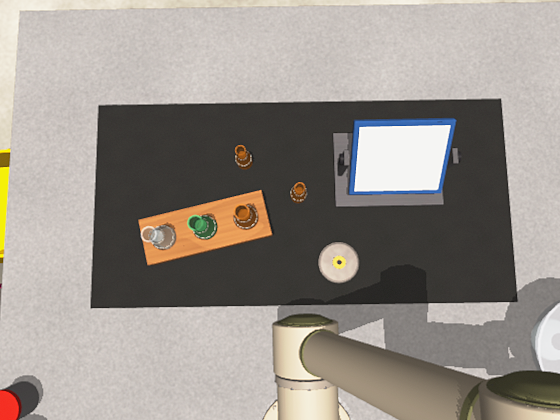

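Scene view: candidates for the amber vase are (322,232) scene / (246,216) top in the rack pocket nearest the panel, and two smaller amber vases free on the bench at (265,243)/(299,191) and (298,295)/(243,156). I choose the one in the rack. Panel at scene (165,215) / top (402,158), wheel (263,192)/(339,262). One close crop to check the choice, and a first measurement.

```bash
cat > h.py <<'E'
import numpy as np,cv2
def load(n):
    f=np.load(n);K=np.array([[f["fx"],0,f["cx"]],[0,f["fy"],f["cy"]],[0,0,1]],float)
    return f["pixels"],K@f["extrinsics"][:3]
def tri(P1,P2,a,b):
    X=cv2.triangulatePoints(P1,P2,np.float64(a).reshape(-1,2).T,np.float64(b).reshape(-1,2).T);return (X[:3]/X[3]).T
def proj(P,X):
    h=np.c_[np.atleast_2d(X),np.ones(len(np.atleast_2d(X)))]@P.T;return h[:,:2]/h[:,2:]
def onplane(P,uv,z):
    H=np.linalg.inv(np.c_[P[:,:2],P[:,2]*z+P[:,3]]);return cv2.perspectiveTransform(np.float64(uv).reshape(-1,1,2),H).reshape(-1,2)
E
python3 - <<'E'
from h import *
I={};P={}
for n in("scene","top"):
    I[n],P[n]=load(n+"0.npz")
    hsv=cv2.cvtColor(I[n],cv2.COLOR_RGB2HSV)
    m=((hsv[...,2]>200)&(hsv[...,1]<40)).astype(np.uint8)
    # white connected comp at panel
    seed=(165,215) if n=="scene" else (402,158)
    k,l=cv2.connectedComponents(m); mm=(l==l[seed[1],seed[0]]).astype(np.uint8)
    c=max(cv2.findContours(mm,0,1)[0],key=cv2.contourArea)
    q=cv2.approxPolyDP(cv2.convexHull(c),6,True).reshape(-1,2)
    print(n,"white",q.tolist(),cv2.contourArea(c))
    b=((hsv[...,0]>100)&(hsv[...,0]<125)&(hsv[...,1]>120)).astype(np.uint8)|mm
    k,l=cv2.connectedComponents(b);mm=(l==l[seed[1],seed[0]]).astype(np.uint8)
    c=max(cv2.findContours(mm,0,1)[0],key=cv2.contourArea)
    print(n,"frame",cv2.approxPolyDP(cv2.convexHull(c),4,True).reshape(-1,2).tolist())
a=cv2.resize(I["scene"][195:275,245:345],None,fx=4,fy=4,interpolation=2)
a2=cv2.resize(I["scene"][170:270,95:245],None,fx=3,fy=3,interpolation=2)
b=cv2.resize(I["top"][180:270,130:280],None,fx=2.66,fy=2.66,interpolation=2)
b2=cv2.resize(I["top"][110:215,325:470],None,fx=2.5,fy=2.5,interpolation=2)
o=np.zeros((600,800,3),np.uint8)
for im,y,x in((a,0,0),(b,0,400),(a2[:270,:440],325,0),(b2,300,440)):
    im=im[:600-y,:800-x];o[y:y+im.shape[0],x:x+im.shape[1]]=im
cv2.imwrite("pics/crop1.png",o[:,:,::-1])
E
```

```text
scene white [[113, 204], [156, 191], [218, 218], [182, 235]] 2140.0
scene frame [[104, 209], [107, 203], [157, 190], [224, 221], [183, 245]]
top white [[450, 125], [436, 189], [354, 190], [359, 127]] 5495.0
top frame [[455, 119], [440, 192], [349, 194], [354, 120]]
```

View pics/crop1.png

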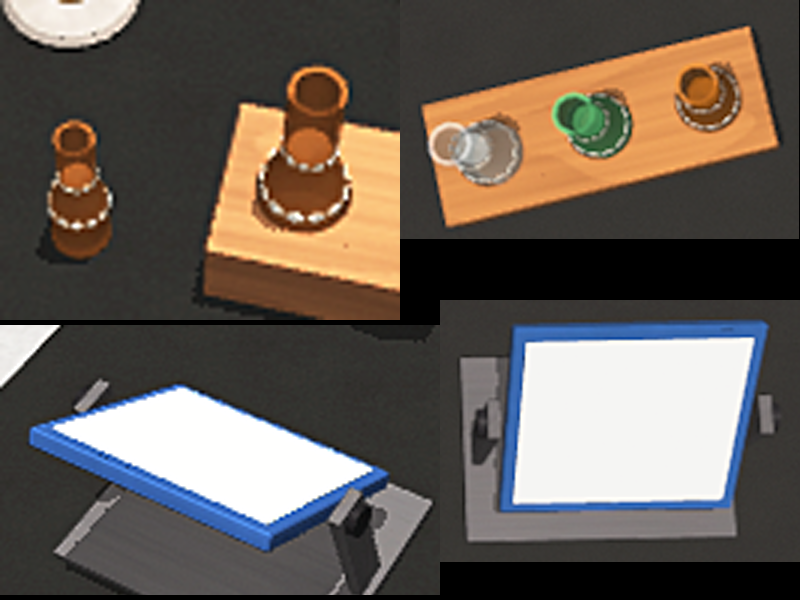

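The crop confirms it: the rack amber vase (rim scene ≈(324,217), top ≈(242,213)) is clearly larger than the bench look-alike; the panel's white face has four clear corners in both views.

```bash
cat >> h.py <<'E'
def quad(I,seed):
    hsv=cv2.cvtColor(I,cv2.COLOR_RGB2HSV)
    m=((hsv[...,2]>180)&(hsv[...,1]<60)).astype(np.uint8)
    k,l=cv2.connectedComponents(m);mm=(l==l[seed[1],seed[0]]).astype(np.uint8)
    c=max(cv2.findContours(mm,0,cv2.CHAIN_APPROX_NONE)[0],key=cv2.contourArea)
    q=cv2.approxPolyDP(cv2.convexHull(c),6,True).reshape(-1,2).astype(float);p=c.reshape(-1,2).astype(float)
    L=[]
    for i in range(4):
        a,b=q[i],q[(i+1)%4];d=(b-a)/np.linalg.norm(b-a);t=(p-a)@d;s=(p-a)@[-d[1],d[0]]
        g=p[(abs(s)<3)&(t>5)&(t<np.linalg.norm(b-a)-5)]
        vx,vy,x,y=cv2.fitLine(g.astype(np.float32),cv2.DIST_HUBER,0,.01,.01).ravel();L.append(np.cross([x,y,1],[x+vx,y+vy,1]))
    o=[np.cross(L[i-1],L[i]) for i in range(4)];return np.array([h[:2]/h[2] for h in o])
E
python3 - <<'E'
from h import *
S,Ps=load("scene0.npz");T,Pt=load("top0.npz")
np.set_printoptions(precision=4,suppress=True)
qs=quad(S,(165,215));qt=quad(T,(402,158))
pick=lambda q,a:np.array([q[np.argmin(np.linalg.norm(q-x,axis=1))] for x in a])
# order: (+x+y),(+x-y),(-x-y),(-x+y)
qs=pick(qs,[(183,236),(112,204),(156,190),(220,218)]);qt=pick(qt,[(358,127),(451,125),(439,189),(354,191)])
print(qs,qt)
X=tri(Ps,Pt,qs,qt);c=X.mean(0);print(X,c)
u,s,vt=np.linalg.svd(X-c);n=vt[2]*np.sign(vt[2,2]);print("n",n,"resid",(X-c)@n)
y=(X[0]+X[3]-X[1]-X[2]);print("ydir",y/np.linalg.norm(y),"tilt",np.degrees(np.arccos(n[2])),"sides",[np.linalg.norm(X[i]-X[i-1]) for i in range(4)])
print("reproj",np.abs(proj(Ps,X)-qs).max(),np.abs(proj(Pt,X)-qt).max())
r=tri(Ps,Pt,[(324.2,217.5)],[(242.,213.1)]);print("rim tri",r,"plane",onplane(Ps,[(324.2,217.5)],.17),onplane(Pt,[(242,213.1)],.17))
hsv=cv2.cvtColor(T,cv2.COLOR_RGB2HSV)
m=((hsv[...,0]<22)&(hsv[...,1]>80)).astype(np.uint8);k,l=cv2.connectedComponents(m);mm=(l==l[220,180]).astype(np.uint8)
cc=max(cv2.findContours(mm,0,1)[0],key=cv2.contourArea);b=cv2.minAreaRect(onplane(Pt,cc.reshape(-1,2),.06).astype(np.float32))
bx=cv2.boxPoints(b);print("rack",b,bx)
e=max([bx[1]-bx[0],bx[2]-bx[1]],key=np.linalg.norm);e=e/np.linalg.norm(e)
for k in(-.1,0,.1):print("pocket",np.array(b[0])+k*e)
print("wheel",onplane(Pt,[(339,262)],.01),"smalls",onplane(Pt,[(300,195),(244,161)],0))
E
```

```text
[[183.7022 235.471 ]
 [112.5325 203.7654]
 [154.7097 190.9434]
 [217.6034 217.5505]] [[359.4104 127.1216]
 [450.0564 124.8567]
 [437.1976 188.8745]
 [354.1519 190.5577]]
[[ 0.703  -0.123   0.1681]
 [ 0.704  -0.3186  0.1693]
 [ 0.5809 -0.3198  0.0737]
 [ 0.5804 -0.1244  0.074 ]] [ 0.6421 -0.2215  0.1213]
n [-0.6112 -0.0007  0.7915] resid [-0.0002  0.0002 -0.0002  0.0002]
ydir [-0.0039  1.     -0.0022] tilt 37.67310314243665 sides [np.float64(0.1545496329620468), np.float64(0.19568402073210805), np.float64(0.15583097954860226), np.float64(0.19538190305145117)]
reproj 0.7913115766976233 0.7325615483038064
rim tri [[0.5198 0.1338 0.1625]] plane [[0.5241 0.1368]] [[0.5195 0.1315]]
rack ((0.500220537185669, 0.2305511236190796), (0.11588992923498154, 0.3037627637386322), 12.926935195922852) [[0.4098 0.3656]
 [0.4777 0.0696]
 [0.5907 0.0955]
 [0.5227 0.3915]]
pocket [0.4778 0.328 ]
pocket [0.5002 0.2306]
pocket [0.5226 0.1331]
wheel [[ 0.4134 -0.0919]] smalls [[0.5839 0.0002]
 [0.6745 0.142 ]]
```

Vase at about (0.521, 0.133), pocket end nearest the panel; panel face centre (0.642, −0.2215, 0.121), tilt 37.7°. The tool stays vertical (only slide and yaw), so the vase has to be pivoted between the pads: tilt it by dragging against its own pocket's edge. First I move above it.

```bash
python3 -m pendant '[{"grip":1,"slide":[0.27,-0.28,0],"yaw":0.231},{"grip":1,"slide":[0.27,-0.28,0],"yaw":0.231},{"grip":1,"slide":[0.27,-0.28,0],"yaw":0.231},{"grip":1,"slide":[0.27,-0.28,0],"yaw":0.231},{"grip":1,"slide":[0.538,-0.56,0],"yaw":0.231},{"grip":1,"slide":[0.538,-0.56,0],"yaw":0.231},{"grip":1,"slide":[0.538,-0.56,0],"yaw":0.231},{"grip":1,"slide":[0.538,-0.56,0],"yaw":0.231},{"grip":1,"slide":[0.538,-0.56,0],"yaw":0.231},{"grip":1,"slide":[0.538,-0.56,0],"yaw":0.231}]'
cat > go.py <<'E'
import sys,numpy as np
from workcell import robot
from scipy.spatial.transform import Rotation as R
s=robot.read_state();w=s["tool_rot"];M=R.from_quat([w[1],w[2],w[3],w[0]]).as_matrix()
np.set_printoptions(precision=4,suppress=True)
print("t",s["time"],"tcp",s["tcp_pos"],"\nM",M.tolist(),"F",s["wrist_force"],"w",s["gripper_width"],"g",s["grasp_force"],"q",s["q"])
if len(sys.argv)>3:
    print("slide",M.T@(np.array(sys.argv[1:4],float)-s["tcp_pos"]),"yaw",np.arctan2(-M[1,0],M[0,0])*-1)
E
python3 go.py .5215 .1335 .231
```

```text
time: 0.93
tcp_pos: [0.3386, -0.175, 0.2313]
tool_rot: [-0.0, 1.0, -0.0, 0.0]
wrist_force: [0.9, -0.2, -0.9]
gripper_width: 0.0853
grasp_force: 0.0
t 0.9333 tcp [ 0.3386 -0.175   0.2313] 
M [[0.999999728652067, -0.000735282391275568, 4.533869739629934e-05], [-0.0007352826405320433, -0.9999997296646608, 5.4812308154797245e-06], [4.5334654887146055e-05, -5.514566085298906e-06, -0.9999999989571793]] F [ 0.8665 -0.1867 -0.9084] w 0.08529506474616916 g 0.0 q [-0.7903  0.0792  1.7104  0.      1.352   0.7812]
slide [ 0.1827 -0.3086  0.0003] yaw -0.000735282707541584
```

```bash
python3 -m pendant '[{"grip":0.9,"slide":[0.183,-0.309,0],"yaw":0},{"grip":0.9,"slide":[0.183,-0.309,0],"yaw":0},{"grip":0.9,"slide":[0.183,-0.309,0],"yaw":0},{"grip":0.9,"slide":[0.183,-0.309,0],"yaw":0},{"grip":0.9,"slide":[0.183,-0.309,0],"yaw":0},{"grip":0.9,"slide":[0.183,-0.309,0],"yaw":0},{"grip":0.9,"slide":[0.183,-0.309,0],"yaw":0},{"grip":0.9,"slide":[0.183,-0.309,0],"yaw":0},{"grip":0.9,"slide":[0.183,-0.309,0],"yaw":0},{"grip":0.9,"slide":[0.183,-0.309,0],"yaw":0}]'
python3 go.py .5215 .1335 .126
python3 - <<'E'
from workcell import robot
import cv2,numpy as np
o=[]
for n,(r,c) in(("scene",(130,230)),("top",(120,160))):
    f=robot.grab_frame(n);o.append(cv2.resize(f["pixels"][r:r+150,c:c+200,::-1],None,fx=2,fy=2,interpolation=2))
cv2.imwrite("pics/above.png",np.hstack(o))
E
```

```text
time: 1.77
tcp_pos: [0.5226, 0.1358, 0.2303]
tool_rot: [-0.0, 1.0, 0.002, -0.0]
wrist_force: [-1.2, -0.2, -0.7]
gripper_width: 0.0768
grasp_force: 0.0
t 1.7667 tcp [0.5226 0.1358 0.2303] 
M [[0.9999918743617645, 0.003990009008000215, -0.0005753595060830779], [0.003990547553652974, -0.9999915978775303, 0.0009379256718825962], [-0.0005716123399623974, -0.0009402140501073654, -0.9999993946282532]] F [-1.1515 -0.1504 -0.7298] w 0.07675245376592668 g 0.0 q [0.0344 0.3638 1.3268 0.001  1.4515 1.601 ]
slide [-0.0011  0.0024  0.1043] yaw 0.00399055879689696
```

View pics/above.png

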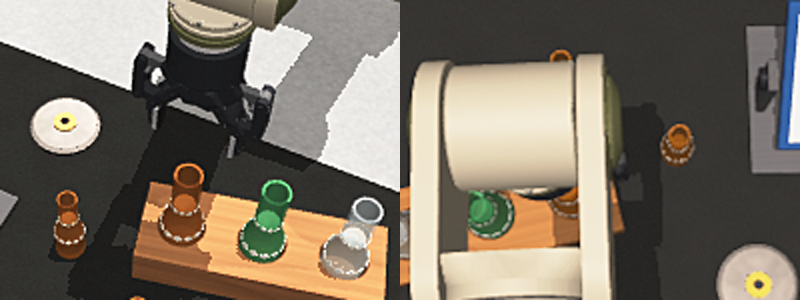

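The gripper straddles the amber vase (scene finger tips at about (310,190) and (346,205), rim at (324,214)). I go down and close with a light force.

```bash
python3 -m pendant '[{"grip":0.9,"slide":[-0.001,0.002,0.03],"yaw":0},{"grip":0.9,"slide":[-0.001,0.002,0.06],"yaw":0},{"grip":0.9,"slide":[-0.001,0.002,0.09],"yaw":0},{"grip":0.9,"slide":[-0.001,0.002,0.104],"yaw":0},{"grip":0.9,"slide":[-0.001,0.002,0.104],"yaw":0},{"grip":0.5,"slide":[-0.001,0.002,0.104],"yaw":0},{"grip":0.2,"slide":[-0.001,0.002,0.104],"yaw":0},{"grip":0.2,"slide":[-0.001,0.002,0.104],"yaw":0},{"grip":0.2,"slide":[-0.001,0.002,0.104],"yaw":0},{"grip":0.2,"slide":[-0.001,0.002,0.104],"yaw":0}]' 40; python3 go.py .5215 .1335 .126
```

```text
time: 2.7
tcp_pos: [0.521, 0.1305, 0.1287]
tool_rot: [-0.001, 1.0, -0.0, 0.002]
wrist_force: [0.6, 3.5, 6.3]
gripper_width: 0.0334
grasp_force: 38.9
t 2.7 tcp [0.521  0.1305 0.1287] 
M [[0.9999949936710942, -0.00015386685027907876, 0.0031605312434331667], [-0.00015757948684597806, -0.999999297891773, 0.0011744720799876113], [0.0031603483120784897, -0.0011749642350855891, -0.9999943158126413]] F [0.6275 3.4603 6.3124] w 0.03337342370683713 g 38.895660638809204 q [0.0243 0.455  1.4976 0.0012 1.1857 1.5948]
slide [ 0.0005 -0.003   0.0028] yaw -0.00015758027444034704
```

Gripped (33 mm, 39 N). I lift until the base is about 15 mm inside the pocket and then drag towards −x so that it pivots on the pocket edge.

```bash
python3 -m pendant '[{"grip":0.2,"slide":[0,0,-0.01],"yaw":0},{"grip":0.2,"slide":[0,0,-0.02],"yaw":0},{"grip":0.2,"slide":[0,0,-0.03],"yaw":0},{"grip":0.2,"slide":[0,0,-0.037],"yaw":0},{"grip":0.2,"slide":[0,0,-0.037],"yaw":0},{"grip":0.2,"slide":[0,0,-0.037],"yaw":0}]' 40; python3 go.py
```

```text
time: 3.2
tcp_pos: [0.5203, 0.13, 0.1644]
tool_rot: [-0.0, 1.0, -0.0, 0.0]
wrist_force: [0.1, 2.1, -1.8]
gripper_width: 0.0332
grasp_force: 39.7
t 3.2 tcp [0.5203 0.13   0.1644] 
M [[0.999999830835405, -0.0002071176592152178, 0.0005435360489467339], [-0.0002071345271767866, -0.9999999780678366, 3.097764041854337e-05], [0.000543529621009441, -3.109022026072549e-05, -0.9999998518044637]] F [ 0.1133  2.051  -1.795 ] w 0.03322660044627452 g 39.74762499332428 q [0.024  0.4156 1.4472 0.     1.2783 1.595 ]
```

```bash
python3 -m pendant '[{"grip":0.2,"slide":[-0.004,0,0],"yaw":0},{"grip":0.2,"slide":[-0.008,0,0],"yaw":0},{"grip":0.2,"slide":[-0.012,0,0],"yaw":0},{"grip":0.2,"slide":[-0.016,0,0],"yaw":0},{"grip":0.2,"slide":[-0.02,0,0],"yaw":0},{"grip":0.2,"slide":[-0.024,0,0],"yaw":0},{"grip":0.2,"slide":[-0.028,0,0],"yaw":0},{"grip":0.2,"slide":[-0.032,0,0],"yaw":0},{"grip":0.2,"slide":[-0.036,0,0],"yaw":0},{"grip":0.2,"slide":[-0.04,0,0],"yaw":0}]' 40; python3 go.py
python3 - <<'E'
from workcell import robot
import cv2,numpy as np
f=robot.grab_frame("scene");cv2.imwrite("pics/drag1.png",cv2.resize(f["pixels"][130:280,230:430,::-1],None,fx=3,fy=3,interpolation=2))
E
```

```text
time: 4.03
tcp_pos: [0.4802, 0.1307, 0.1639]
tool_rot: [-0.001, 1.0, -0.0, 0.0]
wrist_force: [3.6, 4.2, -4.8]
gripper_width: 0.0327
grasp_force: 40.1
t 4.0333 tcp [0.4802 0.1307 0.1639] 
M [[0.9999996951049588, -9.73889162816188e-06, 0.0007808297788453848], [-1.1029591202267277e-05, -0.9999986337382019, 0.0016529973011811814], [0.0007808126136659093, -0.0016530054094237604, -0.999998328950993]] F [ 3.6189  4.2237 -4.8431] w 0.032710944703976806 g 40.05614161491394 q [0.0265 0.3533 1.5526 0.0017 1.2348 1.5967]
```

View pics/drag1.png

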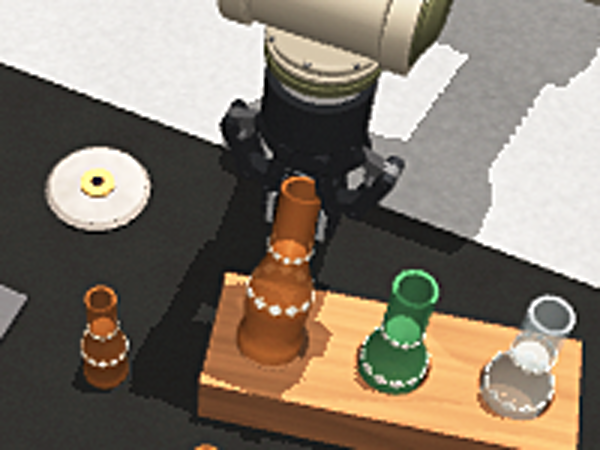

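The vase pivots in the grip as wanted (mouth crop (300,188), base still in its pocket at (272,345)); forces are small. I continue to about 38°, then clamp harder.

```bash
python3 -m pendant '[{"grip":0.2,"slide":[-0.005,0,0.0],"yaw":0},{"grip":0.2,"slide":[-0.01,0,0.001],"yaw":0},{"grip":0.2,"slide":[-0.015,0,0.002],"yaw":0},{"grip":0.2,"slide":[-0.02,0,0.003],"yaw":0},{"grip":0.2,"slide":[-0.025,0,0.004],"yaw":0},{"grip":0.2,"slide":[-0.03,0,0.005],"yaw":0},{"grip":0.2,"slide":[-0.035,0,0.006],"yaw":0},{"grip":0.2,"slide":[-0.04,0,0.006],"yaw":0},{"grip":0.2,"slide":[-0.044,0,0.006],"yaw":0},{"grip":0.2,"slide":[-0.044,0,0.006],"yaw":0}]' 40; python3 go.py
python3 - <<'E'
from workcell import robot
import cv2,numpy as np
f=robot.grab_frame("scene");np.savez("scene1.npz",**f);a=cv2.resize(f["pixels"][150:270,270:370],None,fx=4,fy=4,interpolation=2)
g=robot.grab_frame("top");np.savez("top1.npz",**g);b=cv2.resize(g["pixels"][170:270,200:300],None,fx=4,fy=4,interpolation=2)
o=np.zeros((480,800,3),np.uint8);o[:,:400]=a;o[:400,400:]=b;cv2.imwrite("pics/drag2.png",o[:,:,::-1])
E
```

```text
time: 4.92
tcp_pos: [0.4356, 0.13, 0.1586]
tool_rot: [0.0, 1.0, -0.0, -0.0]
wrist_force: [0.7, 2.8, 0.9]
gripper_width: 0.0331
grasp_force: 40.0
t 4.9167 tcp [0.4356 0.13   0.1586] 
M [[0.999999998841348, -3.322175681291823e-05, -3.4837034148785374e-05], [-3.322925845783654e-05, -0.9999999762586141, -0.00021535688473577034], [-3.4829878787653224e-05, 0.00021535804209505828, -0.9999999762038964]] F [0.7152 2.8411 0.9465] w 0.03313572193783102 g 39.99715447425842 q [ 0.0287  0.2905  1.6702 -0.0002  1.181   1.5996]
```

View pics/drag2.png

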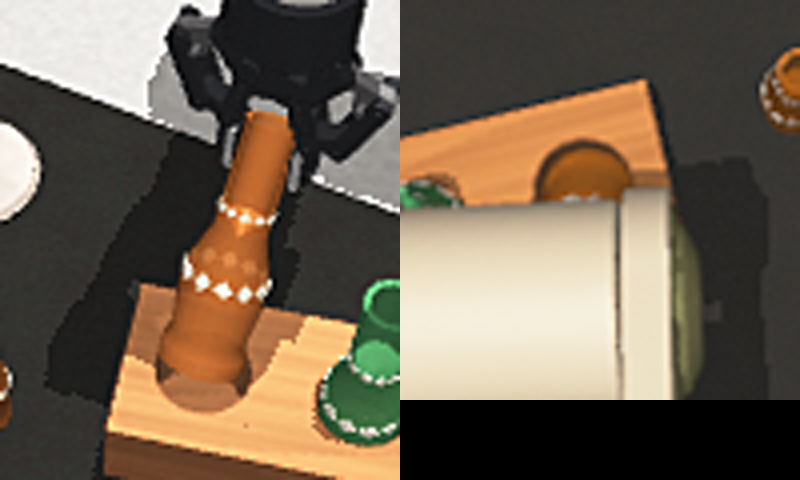

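Tilt is now large, base still in the pocket mouth (scene crop base (200,380), neck (262,150)). I clamp hard and lift straight out.

```bash
python3 -m pendant '[{"grip":0.1,"slide":[0,0,0],"yaw":0},{"grip":0.1,"slide":[0,0,0],"yaw":0},{"grip":0.1,"slide":[0,0,0],"yaw":0},{"grip":0.1,"slide":[0,0,-0.01],"yaw":0},{"grip":0.1,"slide":[0,0,-0.03],"yaw":0},{"grip":0.1,"slide":[0,0,-0.05],"yaw":0},{"grip":0.1,"slide":[0,0,-0.075],"yaw":0},{"grip":0.1,"slide":[0,0,-0.1],"yaw":0},{"grip":0.1,"slide":[0,0,-0.125],"yaw":0},{"grip":0.1,"slide":[0,0,-0.14],"yaw":0}]' 110
python3 -m pendant '[{"grip":0.1,"slide":[0.02,0.02,0],"yaw":0},{"grip":0.1,"slide":[0.04,0.045,0],"yaw":0},{"grip":0.1,"slide":[0.05,0.075,0],"yaw":0},{"grip":0.1,"slide":[0.06,0.105,0],"yaw":0},{"grip":0.1,"slide":[0.07,0.135,0],"yaw":0},{"grip":0.1,"slide":[0.087,0.165,0],"yaw":0},{"grip":0.1,"slide":[0.087,0.195,0],"yaw":0},{"grip":0.1,"slide":[0.087,0.225,0],"yaw":0},{"grip":0.1,"slide":[0.087,0.25,0],"yaw":0},{"grip":0.1,"slide":[0.087,0.27,0],"yaw":0}]'
python3 -m pendant '[{"grip":0.1,"slide":[0,0.025,0],"yaw":0},{"grip":0.1,"slide":[0,0.05,0],"yaw":0},{"grip":0.1,"slide":[0,0.07,0],"yaw":0},{"grip":0.1,"slide":[0,0.08,0],"yaw":0},{"grip":0.1,"slide":[0,0.082,0],"yaw":0},{"grip":0.1,"slide":[0,0.082,0],"yaw":0},{"grip":0.1,"slide":[0,0.082,0],"yaw":0}]'
python3 go.py .5235 -.2215 .257;  python3 - <<'E'
from workcell import robot
import cv2,numpy as np
f=robot.grab_frame("scene");np.savez("scene2.npz",**f);a=cv2.resize(f["pixels"][80:260,90:290],None,fx=2,fy=2,interpolation=2)
g=robot.grab_frame("top");np.savez("top2.npz",**g);b=cv2.resize(g["pixels"][90:270,300:500],None,fx=2,fy=2,interpolation=2)
cv2.imwrite("pics/over.png",np.hstack([a,b])[:,:,::-1])
E
```

```text
time: 5.85
tcp_pos: [0.4358, 0.1297, 0.3]
tool_rot: [0.0, 1.0, -0.0, -0.0]
wrist_force: [0.2, 0.7, -1.7]
gripper_width: 0.0324
grasp_force: 109.1
time: 6.68
tcp_pos: [0.5222, -0.1421, 0.297]
tool_rot: [-0.0, 1.0, -0.001, -0.002]
wrist_force: [-0.3, -1.2, -1.9]
gripper_width: 0.0321
grasp_force: 109.4
time: 7.27
tcp_pos: [0.5231, -0.221, 0.2981]
tool_rot: [-0.0, 1.0, 0.0, -0.0]
wrist_force: [0.5, 0.8, -2.3]
gripper_width: 0.0324
grasp_force: 109.4
t 7.2667 tcp [ 0.5231 -0.221   0.2981] 
M [[0.9999994960139683, 0.0004510081292627818, -0.0008969746243327031], [0.00045168205859249036, -0.9999996157842194, 0.0007512754033616258], [-0.0008966354483866662, -0.0007516801720741403, -0.9999993155106616]] F [ 0.5256  0.8135 -2.3171] w 0.03236328627206555 g 109.4104814529419 q [-0.6082  0.3771  1.1114  0.0001  1.6542  0.9622]
slide [0.0004 0.0006 0.0411] yaw 0.00045168225551711904
```

View pics/over.png

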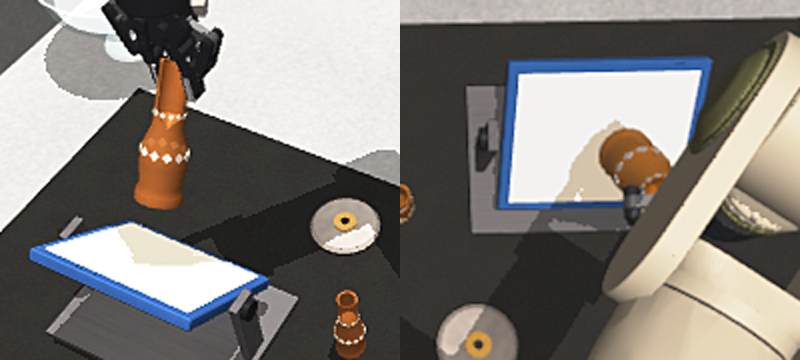

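Vase is held clear above the panel (scene crop: base at (158,200), neck at (170,90)). I now measure its axis from silhouettes in both views.

```bash
cat > axis.py <<'E'
import sys
from h import *
np.set_printoptions(precision=4,suppress=True)
k=sys.argv[1];G=np.array(sys.argv[2:5],float)-[0,0,-.0187]
n=np.array([-.6112,-.0007,.7915])
th0=np.radians(37.7);a0=np.array([np.sin(th0),0,-np.cos(th0)])  # grip->base guess
N=[]
for v in("scene","top"):
    I,P=load(v+k+".npz");hsv=cv2.cvtColor(I,cv2.COLOR_RGB2HSV)
    m=((hsv[...,0]<16)&(hsv[...,1]>120)&(hsv[...,2]>50)).astype(np.uint8);m=cv2.morphologyEx(m,cv2.MORPH_CLOSE,np.ones((5,5)))
    s=np.arange(.0,.135,.006) ;c=proj(P,G+s[:,None]*a0);d=c[-1]-c[0];d/=np.linalg.norm(d);p=np.array([-d[1],d[0]])
    M=[]
    o=np.arange(-30,30,.25)
    for si,ci in zip(s,c):
        q=(ci+o[:,None]*p).astype(np.float32);val=cv2.remap(m*255,q[:,:1].copy(),q[:,1:].copy(),1).ravel()>127
        lab,l=cv2.connectedComponents(val.astype(np.uint8)[None]);l=l.ravel()
        j=l[np.argmin(np.where(val,abs(o),99))]
        if not val.any():continue
        e=o[l==j];M.append((si,e[0],e[-1],(e[0]+e[-1])/2));
    M=np.array(M);print(v,"s,lo,hi,mid");print(M)
    np.savez(f"ax_{v}.npz",M=M,c=c,s=s,p=p,P=P)
E
python3 axis.py 2 .5231 -.221 .2981
```

```text
scene s,lo,hi,mid
[[  0.     -2.     10.      4.   ]
 [  0.006  -3.5     9.5     3.   ]
 [  0.012  -5.     10.      2.5  ]
 [  0.018  -5.5     9.5     2.   ]
 [  0.024  -6.      9.      1.5  ]
 [  0.03   -6.5     9.5     1.5  ]
 [  0.036  -6.      9.      1.5  ]
 [  0.042  -6.5     8.5     1.   ]
 [  0.048  -7.      9.      1.   ]
 [  0.054  -7.5     9.      0.75 ]
 [  0.06   -9.     10.      0.5  ]
 [  0.066  -9.5    10.75    0.625]
 [  0.072 -11.     12.      0.5  ]
 [  0.078 -11.     11.75    0.375]
 [  0.084 -11.     11.25    0.125]
 [  0.09  -12.25   12.75    0.25 ]
 [  0.096 -12.75   12.25   -0.25 ]
 [  0.102 -12.25   11.75   -0.25 ]
 [  0.108 -11.75   11.5    -0.125]
 [  0.114 -11.5    11.     -0.25 ]
 [  0.12  -11.75   10.5    -0.625]
 [  0.126 -13.     10.5    -1.25 ]
 [  0.132 -13.25   11.5    -0.875]]
top s,lo,hi,mid
[[  0.048  -1.5     4.5     1.5  ]
 [  0.054  -2.5     6.75    2.125]
 [  0.06   -1.75   11.5     4.875]
 [  0.066  -4.     14.25    5.125]
 [  0.072  -4.75   15.25    5.25 ]
 [  0.078  -7.25   15.      3.875]
 [  0.084 -11.75   14.75    1.5  ]
 [  0.09  -12.     14.5     1.25 ]
 [  0.096 -11.5    14.75    1.625]
 [  0.102 -10.5    13.5     1.5  ]
 [  0.108 -12.     12.      0.   ]
 [  0.114 -12.5    13.25    0.375]
 [  0.12  -12.75   13.      0.125]
 [  0.126 -13.25   13.25    0.   ]
 [  0.132 -12.5    13.      0.25 ]]
```

```bash
cat > fit.py <<'E'
import sys
from h import *
from scipy.optimize import least_squares
G=np.array(sys.argv[1:4],float)+[0,0,.0187]
D={v:np.load(f"ax_{v}.npz") for v in("scene","top")}
R={"scene":(.023,.118),"top":(.1,.134)}
def res(u,views,phi=True):
    th,ph,dx,dy=u;a=np.array([np.sin(th)*np.cos(ph),np.sin(ph),-np.cos(th)*np.cos(ph)]);r=[]
    for v in views:
        d=D[v];M=d["M"];ii=[np.argmin(abs(d["s"]-x)) for x in M[:,0]];obs=d["c"][ii]+M[:,3:]*d["p"]
        k=(M[:,0]>R[v][0])&(M[:,0]<R[v][1])
        L=proj(d["P"],np.array([G+[dx,dy,0],G+[dx,dy,0]+.13*a]));t=L[1]-L[0];t/=np.linalg.norm(t)
        r.append(((obs[k]-L[0])@[-t[1],t[0]])/.4)
    return np.concatenate(r+[[ph/.01,dx/.003,dy/.003]])
for vs in(["scene"],["scene","top"]):
    o=least_squares(res,[.66,0,0,0],args=(vs,),loss="soft_l1");J=np.linalg.inv(o.jac.T@o.jac)
    print(vs,"theta",np.degrees(o.x[0]),"+-",np.degrees(J[0,0]**.5),"phi",np.degrees(o.x[1]),"off",o.x[2:]*1e3,"cost",o.cost)
E
python3 fit.py .5231 -.221 .2981
```

```text
['scene'] theta 33.23250026690794 +- 1.2014002681719096 phi 9.871915175335297e-10 off [ 1.52387328 -4.11913103] cost 1.7146828196527497
['scene', 'top'] theta 35.37287694043909 +- 1.3154250520743562 phi 0.5159996905958624 off [8.02942303 0.33442259] cost 7.737888856059905
```

```bash
python3 -m pendant '[{"grip":0.1,"slide":[0,0,0],"yaw":0.12},{"grip":0.1,"slide":[0,0,0],"yaw":0.24},{"grip":0.1,"slide":[0,0,0],"yaw":0.36},{"grip":0.1,"slide":[0,0,0],"yaw":0.48},{"grip":0.1,"slide":[0,0,0],"yaw":0.6},{"grip":0.1,"slide":[0,0,0],"yaw":0.7},{"grip":0.1,"slide":[0,0,0],"yaw":0.75},{"grip":0.1,"slide":[0,0,0],"yaw":0.75},{"grip":0.1,"slide":[0,0,0],"yaw":0.75}]'
python3 go.py
cat > snap.py <<'E'
import sys
from workcell import robot
import cv2,numpy as np
k,(r,c),(r2,c2)=sys.argv[1],eval(sys.argv[2]),eval(sys.argv[3])
f=robot.grab_frame("scene");np.savez(f"scene{k}.npz",**f);g=robot.grab_frame("top");np.savez(f"top{k}.npz",**g)
cv2.imwrite(f"pics/s{k}.png",cv2.resize(np.hstack([f["pixels"][r:r+133,c:c+133],g["pixels"][r2:r2+133,c2:c2+133]]),None,fx=3,fy=3,interpolation=2)[:,:,::-1])
E
python3 snap.py 3 '(90,100)' '(100,360)'
```

```text
time: 8.12
tcp_pos: [0.5233, -0.2212, 0.2984]
tool_rot: [-0.0, 0.931, -0.365, -0.0]
wrist_force: [0.2, -0.4, -2.9]
gripper_width: 0.0321
grasp_force: 109.5
t 8.1167 tcp [ 0.5233 -0.2212  0.2984] 
M [[0.7334058921800287, -0.6797909950804893, 1.7974822223512828e-05], [-0.6797909899430022, -0.7334058827994318, 0.00014514647487021406], [-8.548642622344978e-05, -0.00011867040209234672, -0.9999999893047032]] F [ 0.1589 -0.4166 -2.9435] w 0.03206732442518619 g 109.46706891059875 q [-0.6084  0.377   1.1107  0.0001  1.6539  1.7099]
```

View pics/s3.png

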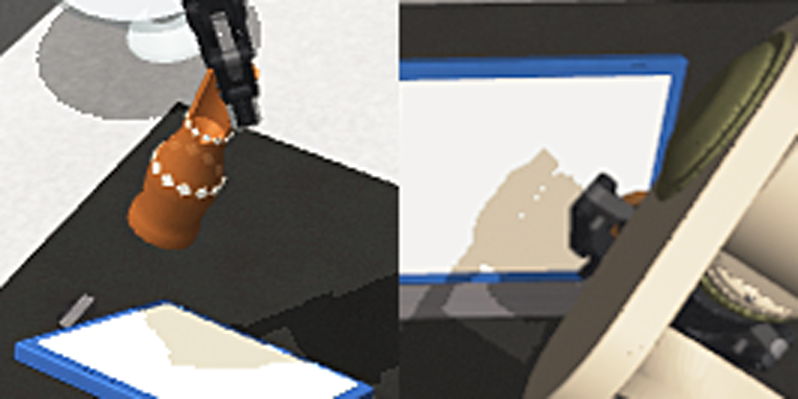

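Scene crop shows the vase side-on (body from (190,180) to base (160,225), neck hidden by a finger); top view is mostly blocked by the arm. I combine both yaw poses in one fit.

```bash
cat > fit2.py <<'E'
from h import *
from scipy.optimize import least_squares
np.set_printoptions(precision=2,suppress=True)
def mids(k,tcp,yaw,rng,show=True,v="scene",vmin=35):
    G=np.array(tcp)+[0,0,.0187];I,P=load(f"{v}{k}.npz");hsv=cv2.cvtColor(I,cv2.COLOR_RGB2HSV)
    m=((hsv[...,0]<20)&(hsv[...,1]>110)&(hsv[...,2]>vmin)).astype(np.uint8)
    th=np.radians(36);a=np.array([np.sin(th)*np.cos(yaw),-np.sin(th)*np.sin(yaw),-np.cos(th)])
    s=np.arange(rng[0],rng[1],.004);c=proj(P,G+s[:,None]*a);d=c[-1]-c[0];d/=np.linalg.norm(d);p=np.array([-d[1],d[0]]);o=np.arange(-22,22,.1);out=[]
    for si,ci in zip(s,c):
        q=(ci+o[:,None]*p).astype(np.float32);e=o[cv2.remap(m*255,q[:,:1].copy(),q[:,1:].copy(),1).ravel()>127]
        if len(e):out.append(np.r_[si,e[0],e[-1],ci+(e[0]+e[-1])/2*p])
    out=np.array(out)
    if show:print(k,np.c_[out[:,:3],(out[:,1]+out[:,2])/2].T)
    return G,P,yaw,out[:,3:]
def solve(obs,sh=2):
    def res(u):
        th,ph=u[:2];r=[]
        for G,P,y,o in obs:
            t=np.array([np.sin(th)*np.cos(ph),np.sin(ph),np.cos(th)*np.cos(ph)])  # tool axes
            a=np.array([t[0]*np.cos(y)-t[1]*np.sin(y),-t[0]*np.sin(y)-t[1]*np.cos(y),-t[2]])
            L=proj(P,np.array([G,G+.13*a]))+u[2:4];d=L[1]-L[0];d/=np.linalg.norm(d);r.append((o-L[0])@[-d[1],d[0]]/.4)
        return np.concatenate(r+[[u[1]/.01],u[2:]/sh])
    q=least_squares(res,[.63,0,0,0],loss="soft_l1");C=np.linalg.inv(q.jac.T@q.jac)
    print("theta %.2f +- %.2f phi %.2f shift"%(np.degrees(q.x[0]),np.degrees(C[0,0]**.5),np.degrees(q.x[1])),q.x[2:],"cost",q.cost)
E
python3 - <<'E'
from fit2 import *
A=mids(2,[.5231,-.221,.2981],0,(.024,.122));B=mids(3,[.5233,-.2212,.2984],.7475,(.066,.124))
solve([A]);solve([B]);solve([A,B])
E
```

```text
2 [[  0.02   0.03   0.03   0.04   0.04   0.04   0.05   0.05   0.06   0.06
    0.06   0.07   0.07   0.08   0.08   0.08   0.09   0.09   0.1    0.1
    0.1    0.11   0.11   0.12   0.12]
 [ -5.8   -6.1   -6.4   -6.4   -5.    -6.2   -6.6   -6.9   -7.2   -8.5
   -8.8   -9.9  -10.4  -10.7  -10.    -9.8   -5.5  -11.8  -12.1  -11.9
  -11.7  -11.2  -11.2  -10.6  -10.8 ]
 [ 10.3   10.     9.7    9.4    7.1    9.8    9.5    9.2   10.    10.6
   10.9   12.1   12.6   12.6   12.3    9.8    8.7   13.4   13.2   12.9
   12.6   12.3   12.    11.7   11.5 ]
 [  2.25   1.95   1.65   1.5    1.05   1.8    1.45   1.15   1.4    1.05
    1.05   1.1    1.1    0.95   1.15   0.     1.6    0.8    0.55   0.5
    0.45   0.55   0.4    0.55   0.35]]
3 [[  0.07   0.07   0.07   0.08   0.08   0.09   0.09   0.09   0.1    0.1
    0.11   0.11   0.11   0.12   0.12]
 [ -9.1   -9.9   -9.8  -10.2   -9.8   -8.5   -8.1  -11.1  -11.   -10.5
  -10.1  -10.6  -10.2  -10.   -10.7 ]
 [ 12.1   12.5   12.9   13.4   13.7   13.    13.2   13.6   14.    13.4
   13.4   13.    12.3   12.4   12.  ]
 [  1.5    1.3    1.55   1.6    1.95   2.25   2.55   1.25   1.5    1.45
    1.65   1.2    1.05   1.2    0.65]]
theta 32.42 +- 1.12 phi 0.00 shift [-2.2 -0.2] cost 5.344046758633423
theta 34.69 +- 1.12 phi 0.00 shift [-2.19 -0.81] cost 5.696665901857392
theta 34.10 +- 1.23 phi -0.77 shift [-1.56 -3.61] cost 12.44016519154513
```

Run:
```python
from fit2 import *
def ext(k,v,tcp,yaw):
    G=np.array(tcp)+[0,0,.0187];I,P=load(f"{v}{k}.npz");hsv=cv2.cvtColor(I,cv2.COLOR_RGB2HSV)
    m=((hsv[...,0]<20)&(hsv[...,1]>110)&(hsv[...,2]>35)).astype(np.uint8)
    f=lambda th:np.array([np.sin(th)*np.cos(yaw),-np.sin(th)*np.sin(yaw),-np.cos(th)])
    a=f(np.radians(36));c=proj(P,np.array([G,G+.137*a]));d=c[1]-c[0];d/=np.linalg.norm(d)
    kk,l,st,_=cv2.connectedComponentsWithStats(m);u=proj(P,G+.115*a)[0].round().astype(int);pts=np.argwhere(l==l[u[1],u[0]])[:,::-1]
    ob=((pts-c[0])@d).max()+.5
    pr=[]
    w=np.array([np.sin(yaw),np.cos(yaw),0]);t=np.linspace(0,6.28,90)[:,None]
    for th in(32,34,36,38,40):
        a=f(np.radians(th));b=np.cross(a,w);C=G+.1374*a+.027*(np.cos(t)*w+np.sin(t)*b);pr.append(((proj(P,C)-c[0])@d).max())
    print(v,k,"obs",ob,"pred32..40",np.array(pr))
ext(2,"scene",[.5231,-.221,.2981],0);ext(3,"scene",[.5233,-.2212,.2984],.7475);ext(2,"top",[.5231,-.221,.2981],0)
# method check on the upright amber vase in frame 0 (true lean 0)
import fit2
I,P=load("scene0.npz");hsv=cv2.cvtColor(I,cv2.COLOR_RGB2HSV);m=((hsv[...,0]<14)&(hsv[...,1]>150)&(hsv[...,2]>35)).astype(np.uint8)
for z in(.1,.12,.14,.16):
    c=proj(P,[.5215,.1335,z])[0];o=np.arange(-14,14,.1);q=np.c_[c[0]+o,np.full_like(o,c[1])].astype(np.float32);e=o[cv2.remap(m*255,q[:,:1].copy(),q[:,1:].copy(),1).ravel()>127];print(z,e[0],e[-1],(e[0]+e[-1])/2)
```

```text
scene 2 obs 65.79910917247076 pred32..40 [62.67 63.06 63.39 63.67 63.88]
scene 3 obs 59.52530872976787 pred32..40 [56.19 56.75 57.26 57.73 58.15]
top 2 obs 50.5638493354256 pred32..40 [46.5  48.   49.47 50.9  52.3 ]
0.1 -7.4000000000000234 6.999999999999925 -0.20000000000004903
0.12 -6.100000000000028 7.89999999999992 0.8999999999999462
0.14 -6.700000000000026 8.199999999999921 0.7499999999999476
0.16 -6.400000000000027 8.099999999999923 0.8499999999999481
```

```bash
cat > joint.py <<'E'
from fit2 import *
np.set_printoptions(precision=3,suppress=True)
def endpts(k,v,tcp,yaw,th=36):
    G=np.array(tcp)+[0,0,.0187];I,P=load(f"{v}{k}.npz");hsv=cv2.cvtColor(I,cv2.COLOR_RGB2HSV)
    m=((hsv[...,0]<20)&(hsv[...,1]>110)&(hsv[...,2]>35)).astype(np.uint8);th=np.radians(th)
    a=np.array([np.sin(th)*np.cos(yaw),-np.sin(th)*np.sin(yaw),-np.cos(th)]);c=proj(P,np.array([G,G+.137*a]));d=c[1]-c[0];d/=np.linalg.norm(d)
    _,l=cv2.connectedComponents(m);u=proj(P,G+.115*a)[0].round().astype(int);pts=np.argwhere(l==l[u[1],u[0]])[:,::-1]
    return d,(pts@d).max()+.4
def joint(A):  # A: list (k,view,tcp,yaw,range)
    D=[(v,)+mids(k,t,y,r,False,v)+endpts(k,v,t,y) for k,v,t,y,r in A]
    tt=np.linspace(0,6.28,60)[:,None]
    def res(u):
        th,ph,L,dx=u[:4];r=[]
        for v,G,P,y,o,d,e in D:
            X=np.array([np.cos(y),-np.sin(y),0]);Y=np.array([-np.sin(y),-np.cos(y),0]);a=np.sin(th)*np.cos(ph)*X+np.sin(ph)*Y-np.cos(th)*np.cos(ph)*np.array([0,0,1.]);g=G+dx*X
            sh=u[4:6] if v=="scene" else u[6:8]
            l=proj(P,np.array([g,g+.13*a]))+sh;q=l[1]-l[0];q/=np.linalg.norm(q);r.append((o-l[0])@[-q[1],q[0]]/.5/np.sqrt(len(o)/6))
            b=np.cross(a,Y);C=g+L*a+.027*(np.cos(tt)*Y+np.sin(tt)*b);r.append([(((proj(P,C)+sh)@d).max()-e)/.5])
        return np.concatenate(r+[[ph/.01,(L-.137)/.004,dx/.003],u[4:]/1.])
    q=least_squares(res,[.63,0,.137,0,0,0,0,0],loss="soft_l1");C=np.linalg.inv(q.jac.T@q.jac)
    print("theta %.2f +- %.2f phi %.2f L %.1f dx %.1f"%(np.degrees(q.x[0]),np.degrees(C[0,0]**.5),np.degrees(q.x[1]),q.x[2]*1e3,q.x[3]*1e3),"shifts",q.x[4:],"cost",q.cost)
    return q.x
E
python3 - <<'E'
from joint import *
t2=[.5231,-.221,.2981];t3=[.5233,-.2212,.2984]
S=[(2,"scene",t2,0,(.032,.122)),(3,"scene",t3,.7475,(.066,.124))];T=[(2,"top",t2,0,(.106,.132))]
joint(S);joint(S+T);joint(T+S[:1])
E
```

```text
theta 34.88 +- 1.20 phi -0.34 L 138.6 dx 5.8 shifts [-0.311 -0.15   0.     0.   ] cost 4.40331652042175
theta 34.60 +- 1.15 phi -0.19 L 137.9 dx 6.5 shifts [-0.214 -0.016  0.998  0.148] cost 6.878354847416893
theta 34.19 +- 1.57 phi 0.00 L 137.9 dx 6.1 shifts [-0.297  0.166  0.882 -0.38 ] cost 4.820734881945506
```

Estimate: tilt ≈ 34.7° (neck about 6 mm ahead of pad centre, which also agrees with the pocket kinematics); about 3° short of the panel's 37.7°. There is ample time, so I go back to the pocket and drag about 8 mm further.

```bash
python3 -m pendant '[{"grip":0.1,"slide":[-0.015,-0.01,0],"yaw":-0.1},{"grip":0.1,"slide":[-0.045,-0.03,0],"yaw":-0.2},{"grip":0.1,"slide":[-0.075,-0.05,0],"yaw":-0.3},{"grip":0.1,"slide":[-0.105,-0.07,0],"yaw":-0.4},{"grip":0.1,"slide":[-0.135,-0.09,0],"yaw":-0.5},{"grip":0.1,"slide":[-0.165,-0.11,0],"yaw":-0.6},{"grip":0.1,"slide":[-0.195,-0.13,0],"yaw":-0.7},{"grip":0.1,"slide":[-0.225,-0.15,0],"yaw":-0.747},{"grip":0.1,"slide":[-0.25,-0.166,0],"yaw":-0.747},{"grip":0.1,"slide":[-0.27,-0.18,0],"yaw":-0.747}]'
python3 go.py .438 .13 .3
```

```text
time: 9.05
tcp_pos: [0.4473, 0.0959, 0.2987]
tool_rot: [-0.0, 1.0, -0.0, 0.0]
wrist_force: [-1.1, 0.1, -3.1]
gripper_width: 0.0318
grasp_force: 109.4
t 9.05 tcp [0.4473 0.0959 0.2987] 
M [[0.9999998119201032, -0.00035548516668906387, 0.0004997900103332583], [-0.0003556117932913899, -0.9999999046913035, 0.00025329357751699313], [0.000499699920589299, -0.000253471261099407, -0.9999998430261423]] F [-1.0629  0.1158 -3.0566] w 0.03179403574070145 g 109.44685220718384 q [-0.0487  0.1707  1.4007  0.0003  1.5697  1.5224]
slide [-0.0093 -0.0341 -0.0013] yaw -0.000355611845184632
```

```bash
python3 -m pendant '[{"grip":0.1,"slide":[-0.005,-0.018,0],"yaw":0},{"grip":0.1,"slide":[-0.009,-0.034,0],"yaw":0},{"grip":0.1,"slide":[-0.009,-0.034,0],"yaw":0},{"grip":0.1,"slide":[-0.009,-0.034,0.01],"yaw":0},{"grip":0.1,"slide":[-0.009,-0.034,0.035],"yaw":0},{"grip":0.1,"slide":[-0.009,-0.034,0.06],"yaw":0},{"grip":0.1,"slide":[-0.009,-0.034,0.085],"yaw":0},{"grip":0.1,"slide":[-0.009,-0.034,0.1],"yaw":0},{"grip":0.1,"slide":[-0.009,-0.034,0.105],"yaw":0},{"grip":0.1,"slide":[-0.009,-0.034,0.105],"yaw":0}]'
python3 go.py .438 .13 .1586
```

```text
time: 9.88
tcp_pos: [0.4394, 0.1274, 0.1927]
tool_rot: [0.0, 1.0, -0.002, -0.001]
wrist_force: [-0.1, 0.6, -1.9]
gripper_width: 0.0317
grasp_force: 109.6
t 9.8833 tcp [0.4394 0.1274 0.1927] 
M [[0.9999935457620206, -0.003076424008291017, -0.0018558150831274388], [-0.003076697176946653, -0.9999952565362131, -0.00014435911647488637], [-0.0018553621702840578, 0.00015006796577398735, -0.9999982675539107]] F [-0.1061  0.6102 -1.9159] w 0.03171236993928139 g 109.61590647697449 q [ 0.0225  0.2564  1.6059 -0.0001  1.2812  1.5964]
slide [-0.0013 -0.0026  0.0341] yaw -0.003076707326605401
```

```bash
python3 -m pendant '[{"grip":0.1,"slide":[0,0,0.006],"yaw":0},{"grip":0.1,"slide":[0,0,0.012],"yaw":0},{"grip":0.1,"slide":[0,0,0.018],"yaw":0},{"grip":0.1,"slide":[0,0,0.024],"yaw":0},{"grip":0.1,"slide":[0,0,0.03],"yaw":0},{"grip":0.1,"slide":[0,0,0.035],"yaw":0},{"grip":0.1,"slide":[0,0,0.035],"yaw":0},{"grip":0.1,"slide":[0,0,0.035],"yaw":0}]'
python3 go.py .427 .13 .1586
```

```text
time: 10.55
tcp_pos: [0.4401, 0.1286, 0.1581]
tool_rot: [-0.001, 1.0, -0.001, 0.001]
wrist_force: [2.6, 4.7, -3.0]
gripper_width: 0.0321
grasp_force: 110.3
t 10.55 tcp [0.4401 0.1286 0.1581] 
M [[0.999995385049936, -0.0027223598545472174, 0.001348568000904536], [-0.0027251754063433997, -0.9999941018282804, 0.0020903893550637733], [0.0013428692547582926, -0.002094054792371132, -0.9999969058135588]] F [ 2.5739  4.7357 -3.0412] w 0.03209819883018423 g 110.33897995948792 q [0.024  0.2967 1.6623 0.0022 1.1812 1.5967]
slide [-0.0131 -0.0013 -0.0005] yaw -0.002725181236641222
```

```bash
python3 -m pendant '[{"grip":0.1,"slide":[0,0,0],"yaw":0},{"grip":0.1,"slide":[0,0,0],"yaw":0},{"grip":0.1,"slide":[-0.003,0,0],"yaw":0},{"grip":0.1,"slide":[-0.006,0,0],"yaw":0},{"grip":0.1,"slide":[-0.009,0,0],"yaw":0},{"grip":0.1,"slide":[-0.012,0,0],"yaw":0},{"grip":0.1,"slide":[-0.013,0,0],"yaw":0},{"grip":0.1,"slide":[-0.013,0,0],"yaw":0}]' 50
python3 -m pendant '[{"grip":0.1,"slide":[0,0,0],"yaw":0},{"grip":0.1,"slide":[0,0,0],"yaw":0},{"grip":0.1,"slide":[0,0,0],"yaw":0},{"grip":0.1,"slide":[0,0,-0.01],"yaw":0},{"grip":0.1,"slide":[0,0,-0.03],"yaw":0},{"grip":0.1,"slide":[0,0,-0.05],"yaw":0},{"grip":0.1,"slide":[0,0,-0.075],"yaw":0},{"grip":0.1,"slide":[0,0,-0.1],"yaw":0},{"grip":0.1,"slide":[0,0,-0.125],"yaw":0},{"grip":0.1,"slide":[0,0,-0.14],"yaw":0}]' 110
python3 go.py .5235 -.2215 .297
```

```text
time: 11.22
tcp_pos: [0.4296, 0.1286, 0.1598]
tool_rot: [-0.001, 1.0, -0.001, 0.005]
wrist_force: [6.5, 5.6, 2.0]
gripper_width: 0.032
grasp_force: 111.1
time: 12.05
tcp_pos: [0.4269, 0.1277, 0.3007]
tool_rot: [0.0, 1.0, -0.002, 0.001]
wrist_force: [0.3, 0.8, -3.3]
gripper_width: 0.0317
grasp_force: 109.8
t 12.05 tcp [0.4269 0.1277 0.3007] 
M [[0.999990549296989, -0.003276940378655515, 0.0028570926587841005], [-0.0032760456239549858, -0.9999945832515326, -0.00031779342899722964], [0.002858118572751372, 0.00030843045972386976, -0.999995868005901]] F [ 0.3166  0.7838 -3.3182] w 0.031703994393496825 g 109.8389732837677 q [ 0.0242  0.1464  1.4252 -0.0004  1.5671  1.5982]
slide [0.0978 0.3489 0.004 ] yaw -0.0032760648648991705
```

```bash
python3 -m pendant '[{"grip":0.1,"slide":[0.02,0.02,0],"yaw":0},{"grip":0.1,"slide":[0.04,0.05,0],"yaw":0},{"grip":0.1,"slide":[0.06,0.085,0],"yaw":0},{"grip":0.1,"slide":[0.08,0.12,0],"yaw":0},{"grip":0.1,"slide":[0.09,0.155,0],"yaw":0},{"grip":0.1,"slide":[0.097,0.19,0],"yaw":0},{"grip":0.1,"slide":[0.097,0.225,0],"yaw":0},{"grip":0.1,"slide":[0.097,0.26,0],"yaw":0},{"grip":0.1,"slide":[0.097,0.285,0],"yaw":0},{"grip":0.1,"slide":[0.097,0.305,0],"yaw":0}]'
python3 -m pendant '[{"grip":0.1,"slide":[0,0.02,0],"yaw":0},{"grip":0.1,"slide":[0,0.035,0],"yaw":0},{"grip":0.1,"slide":[0,0.042,0],"yaw":0},{"grip":0.1,"slide":[0,0.044,0],"yaw":0},{"grip":0.1,"slide":[0,0.044,0],"yaw":0},{"grip":0.1,"slide":[0,0.044,0],"yaw":0}]'
python3 go.py .5235 -.2215 .257; python3 snap.py 4 '(90,100)' '(100,360)'
python3 - <<'E'
from joint import *
from workcell import robot
t=robot.read_state()["tcp_pos"]
joint([(4,"scene",t,0,(.032,.122))]);joint([(4,"scene",t,0,(.032,.122)),(4,"top",t,0,(.106,.132))])
E
```

```text
time: 12.88
tcp_pos: [0.5222, -0.1799, 0.2976]
tool_rot: [0.0, 1.0, -0.003, -0.001]
wrist_force: [-0.1, 0.3, -2.6]
gripper_width: 0.0323
grasp_force: 109.8
time: 13.38
tcp_pos: [0.5225, -0.2206, 0.2984]
tool_rot: [-0.0, 1.0, -0.001, -0.0]
wrist_force: [-0.2, 0.3, -2.5]
gripper_width: 0.0318
grasp_force: 109.8
t 13.3833 tcp [ 0.5225 -0.2206  0.2984] 
M [[0.9999971826563219, -0.0023732792362680367, -4.717081164840782e-05], [-0.002373266925232356, -0.9999971501659959, 0.0002593530183782329], [-4.7786194352805286e-05, -0.00025924033876452467, -0.9999999652554625]] F [-0.1544  0.3259 -2.4504] w 0.03182203370209269 g 109.81888175010681 q [-0.6083  0.3752  1.1137  0.0002  1.6529  0.9649]
slide [0.001  0.0009 0.0414] yaw -0.0023732691558108615
theta 34.56 +- 2.02 phi -0.05 L 139.5 dx 3.3 shifts [-0.87  0.23  0.    0.  ] cost 3.237789097217342
theta 34.43 +- 1.60 phi 0.07 L 137.9 dx 5.7 shifts [-0.35   0.209  1.179 -0.309] cost 4.938647467037976
```

Tilt is still about 34.5°: at 110 N (the force had not dropped to 50) the last drag only flexed. I go back once more and drag further, with a lower grip.

```bash
python3 -m pendant '[{"grip":0.1,"slide":[-0.005,-0.02,0],"yaw":0},{"grip":0.1,"slide":[-0.01,-0.055,0],"yaw":0},{"grip":0.1,"slide":[-0.02,-0.09,0],"yaw":0},{"grip":0.1,"slide":[-0.03,-0.13,0],"yaw":0},{"grip":0.1,"slide":[-0.04,-0.17,0],"yaw":0},{"grip":0.1,"slide":[-0.05,-0.21,0],"yaw":0},{"grip":0.1,"slide":[-0.06,-0.25,0],"yaw":0},{"grip":0.1,"slide":[-0.07,-0.285,0],"yaw":0},{"grip":0.1,"slide":[-0.075,-0.31,0],"yaw":0},{"grip":0.1,"slide":[-0.075,-0.33,0],"yaw":0}]'
python3 -m pendant '[{"grip":0.1,"slide":[0,-0.015,0],"yaw":0},{"grip":0.1,"slide":[0,-0.021,0],"yaw":0},{"grip":0.1,"slide":[0,-0.021,0.01],"yaw":0},{"grip":0.1,"slide":[0,-0.021,0.035],"yaw":0},{"grip":0.1,"slide":[0,-0.021,0.06],"yaw":0},{"grip":0.1,"slide":[0,-0.021,0.085],"yaw":0},{"grip":0.1,"slide":[0,-0.021,0.105],"yaw":0},{"grip":0.1,"slide":[0,-0.021,0.115],"yaw":0},{"grip":0.1,"slide":[0,-0.021,0.12],"yaw":0},{"grip":0.1,"slide":[0,-0.021,0.12],"yaw":0}]'
python3 go.py .447 .129 .156
```

```text
time: 14.32
tcp_pos: [0.4468, 0.1116, 0.299]
tool_rot: [-0.0, 1.0, -0.0, 0.0]
wrist_force: [0.9, -1.0, -2.2]
gripper_width: 0.0322
grasp_force: 109.8
time: 15.15
tcp_pos: [0.4483, 0.1296, 0.1777]
tool_rot: [0.0, 1.0, -0.002, -0.001]
wrist_force: [-0.2, -0.1, -3.3]
gripper_width: 0.032
grasp_force: 109.9
t 15.15 tcp [0.4483 0.1296 0.1777] 
M [[0.9999935848894422, -0.003271811096497599, -0.0014578861789210293], [-0.0032719766260308147, -0.9999946408907175, -0.00011117015647604277], [-0.0014575146381981172, 0.00011593961280804125, -0.9999989311039715]] F [-0.2055 -0.1057 -3.2811] w 0.032044346342203774 g 109.89538550376892 q [ 0.0269  0.288   1.6085 -0.0001  1.2466  1.601 ]
slide [-0.0012  0.0006  0.0217] yaw -0.0032719859396979105
```

```bash
python3 -m pendant '[{"grip":0.1,"slide":[0,0,0.007],"yaw":0},{"grip":0.1,"slide":[0,0,0.014],"yaw":0},{"grip":0.1,"slide":[0,0,0.021],"yaw":0},{"grip":0.1,"slide":[-0.004,0,0.021],"yaw":0},{"grip":0.35,"slide":[-0.008,0,0.021],"yaw":0},{"grip":0.35,"slide":[-0.008,0,0.021],"yaw":0}]' 40; python3 go.py .427 .129 .156
```

```text
time: 15.65
tcp_pos: [0.4401, 0.1301, 0.1576]
tool_rot: [-0.0, 1.0, -0.001, 0.0]
wrist_force: [0.1, 2.0, -1.4]
gripper_width: 0.0321
grasp_force: 110.2
t 15.65 tcp [0.4401 0.1301 0.1576] 
M [[0.9999956483079477, -0.0028848782389060586, 0.0006171245531795671], [-0.0028852311689612125, -0.999995674250383, 0.000571770604046871], [0.0006154723950800065, -0.0005735486628732425, -0.9999996461177685]] F [ 0.0761  1.9635 -1.4258] w 0.03213771489511533 g 110.2459716796875 q [0.0282 0.2983 1.6614 0.0006 1.1813 1.6016]
slide [-0.0131  0.0011  0.0016] yaw -0.0028852357184965985
```

The gripper keeps its 110 N, so I push past the break-away and watch the force.

```bash
python3 -m pendant '[{"grip":0.1,"slide":[-0.004,0,0.001],"yaw":0},{"grip":0.1,"slide":[-0.008,0,0.002],"yaw":0},{"grip":0.1,"slide":[-0.012,0,0.003],"yaw":0},{"grip":0.1,"slide":[-0.015,0,0.004],"yaw":0},{"grip":0.1,"slide":[-0.015,0,0.004],"yaw":0}]'; python3 go.py | tail -1 
python3 -m pendant '[{"grip":0.1,"slide":[-0.003,0,0.001],"yaw":0},{"grip":0.1,"slide":[-0.006,0,0.001],"yaw":0},{"grip":0.1,"slide":[-0.006,0,0.001],"yaw":0}]'
python3 -m pendant '[{"grip":0.1,"slide":[0.003,0,0],"yaw":0},{"grip":0.1,"slide":[0.007,0,0],"yaw":0},{"grip":0.1,"slide":[0.007,0,0],"yaw":0}]'
```

```text
time: 16.07
tcp_pos: [0.4271, 0.13, 0.1544]
tool_rot: [-0.0, 1.0, -0.002, 0.003]
wrist_force: [5.7, 3.4, 1.6]
gripper_width: 0.0318
grasp_force: 110.6
M [[0.9999741889065838, -0.0030781488618453544, 0.006492035135777471], [-0.003080899071737453, -0.9999951684573134, 0.000413670084928227], [0.006490730431131488, -0.0004336607126745252, -0.9999788409545758]] F [5.6632 3.3562 1.5706] w 0.03176522285462303 g 110.59329271316528 q [0.029  0.28   1.7011 0.0002 1.1541 1.6028]
time: 16.32
tcp_pos: [0.4206, 0.13, 0.1534]
tool_rot: [-0.0, 1.0, -0.002, 0.002]
wrist_force: [3.4, 2.3, 3.4]
gripper_width: 0.032
grasp_force: 110.6
time: 16.57
tcp_pos: [0.427, 0.1297, 0.1521]
tool_rot: [0.0, 1.0, -0.002, -0.0]
wrist_force: [1.9, 1.5, -1.3]
gripper_width: 0.0323
grasp_force: 110.4
```

```bash
python3 -m pendant '[{"grip":0.1,"slide":[0,0,-0.01],"yaw":0},{"grip":0.1,"slide":[0,0,-0.03],"yaw":0},{"grip":0.1,"slide":[0,0,-0.055],"yaw":0},{"grip":0.1,"slide":[0,0,-0.08],"yaw":0},{"grip":0.1,"slide":[0,0,-0.105],"yaw":0},{"grip":0.1,"slide":[0,0,-0.13],"yaw":0},{"grip":0.1,"slide":[0,0,-0.145],"yaw":0},{"grip":0.1,"slide":[0.01,0.02,-0.145],"yaw":0},{"grip":0.1,"slide":[0.03,0.05,-0.145],"yaw":0},{"grip":0.1,"slide":[0.05,0.085,-0.145],"yaw":0}]' 110
python3 -m pendant '[{"grip":0.1,"slide":[0.02,0.035,0],"yaw":0},{"grip":0.1,"slide":[0.04,0.07,0],"yaw":0},{"grip":0.1,"slide":[0.047,0.105,0],"yaw":0},{"grip":0.1,"slide":[0.047,0.14,0],"yaw":0},{"grip":0.1,"slide":[0.047,0.175,0],"yaw":0},{"grip":0.1,"slide":[0.047,0.21,0],"yaw":0},{"grip":0.1,"slide":[0.047,0.24,0],"yaw":0},{"grip":0.1,"slide":[0.047,0.258,0],"yaw":0},{"grip":0.1,"slide":[0.047,0.265,0],"yaw":0},{"grip":0.1,"slide":[0.047,0.265,0],"yaw":0}]'
python3 -m pendant '[{"grip":0.1,"slide":[0,0,0],"yaw":0},{"grip":0.1,"slide":[0,0,0],"yaw":0}]'
python3 go.py .5235 -.2215 .257; python3 snap.py 5 '(90,100)' '(100,360)'
python3 - <<'E'
from joint import *
from workcell import robot
t=robot.read_state()["tcp_pos"]
joint([(5,"scene",t,0,(.032,.122))]);joint([(5,"scene",t,0,(.032,.122)),(5,"top",t,0,(.106,.132))])
E
```

```text
time: 17.4
tcp_pos: [0.4757, 0.0443, 0.2969]
tool_rot: [0.0, 1.0, -0.001, -0.001]
wrist_force: [2.0, 0.5, -3.4]
gripper_width: 0.0323
grasp_force: 110.0
time: 18.23
tcp_pos: [0.5217, -0.2217, 0.2959]
tool_rot: [-0.001, 1.0, -0.003, -0.002]
wrist_force: [0.5, 0.1, -3.1]
gripper_width: 0.0317
grasp_force: 110.0
time: 18.4
tcp_pos: [0.5223, -0.2192, 0.2971]
tool_rot: [-0.0, 1.0, -0.001, -0.0]
wrist_force: [0.2, 0.6, -2.2]
gripper_width: 0.0321
grasp_force: 110.0
t 18.4 tcp [ 0.5223 -0.2192  0.2971] 
M [[0.9999973295481316, -0.002096433026686091, -0.0009725559985727773], [-0.0020957145345419067, -0.9999975307799142, 0.0007391986636201968], [-0.0009741032776096665, -0.0007371584898838794, -0.9999992538598045]] F [ 0.2469  0.5845 -2.1944] w 0.032137935051269294 g 109.97823715209961 q [-0.6064  0.3749  1.1177  0.0001  1.6503  0.9665]
slide [0.0012 0.0023 0.0401] yaw -0.0020957170629055137
theta 38.32 +- 2.05 phi -0.04 L 139.6 dx 4.2 shifts [-1.337  0.174  0.     0.   ] cost 3.098131572933211
theta 39.50 +- 1.70 phi -0.04 L 137.7 dx 7.0 shifts [-0.374  0.032  0.942 -0.477] cost 7.441156821181083
```

Tilt now ≈ 38.5–39.5°, within the measuring error of 37.7°. I descend to the target: base centre should come to (0.605, −0.2215, 0.169), so TCP ≈ (0.5135, −0.221, 0.258).

```bash
python3 -m pendant '[{"grip":0.1,"slide":[-0.004,0.001,0.005],"yaw":0},{"grip":0.1,"slide":[-0.009,0.002,0.012],"yaw":0},{"grip":0.1,"slide":[-0.009,0.002,0.02],"yaw":0},{"grip":0.1,"slide":[-0.009,0.002,0.028],"yaw":0},{"grip":0.1,"slide":[-0.009,0.002,0.034],"yaw":0},{"grip":0.1,"slide":[-0.009,0.002,0.038],"yaw":0},{"grip":0.1,"slide":[-0.009,0.002,0.039],"yaw":0},{"grip":0.1,"slide":[-0.009,0.002,0.039],"yaw":0},{"grip":0.1,"slide":[-0.009,0.002,0.039],"yaw":0},{"grip":0.1,"slide":[-0.009,0.002,0.039],"yaw":0}]'
python3 go.py .5135 -.221 .258; python3 snap.py 6 '(110,90)' '(100,350)'
python3 - <<'E'
from joint import *
from workcell import robot
t=robot.read_state()["tcp_pos"]
c=np.array([.6421,-.2215,.1213]);n=np.array([-.6112,-.0007,.7915])
for A in([(6,"scene",t,0,(.032,.122))],[(6,"scene",t,0,(.032,.122)),(6,"top",t,0,(.106,.132))]):
    u=joint(A);b=t+[u[3],0,.0187]+u[2]*np.array([np.sin(u[0]),0,-np.cos(u[0])]);r=b-c;print("base",b,"dist",r@n,"lateral",r-(r@n)*n)
E
```

```text
time: 19.33
tcp_pos: [0.5136, -0.2225, 0.2587]
tool_rot: [0.0, 1.0, -0.002, 0.0]
wrist_force: [-0.4, 0.5, -1.6]
gripper_width: 0.0322
grasp_force: 110.0
t 19.3333 tcp [ 0.5136 -0.2225  0.2587] 
M [[0.999994890432908, -0.0031431458233947243, 0.0005828742651851605], [-0.0031428969469357864, -0.9999949697484062, -0.00042740690804776954], [0.0005842147354188795, 0.0004255728104349994, -0.9999997387904288]] F [-0.4263  0.4644 -1.5812] w 0.03215589904730437 g 109.97844099998474 q [-0.6203  0.3801  1.2185 -0.      1.5423  0.9536]
slide [-0.0001 -0.0015  0.0007] yaw -0.003142902657459594
theta 39.13 +- 2.18 phi -0.05 L 139.8 dx 3.7 shifts [-1.169  0.208  0.     0.   ] cost 2.4252889765437224
base [ 0.605 -0.223  0.169] dist 0.06006897886206944 lateral [ 0.    -0.001  0.   ]
theta 39.99 +- 1.78 phi 0.01 L 137.9 dx 6.4 shifts [-0.377  0.117  1.627 -0.429] cost 6.725476855065443
base [ 0.609 -0.223  0.172] dist 0.06034926957327233 lateral [ 0.003 -0.001  0.003]
```

View pics/s6.png

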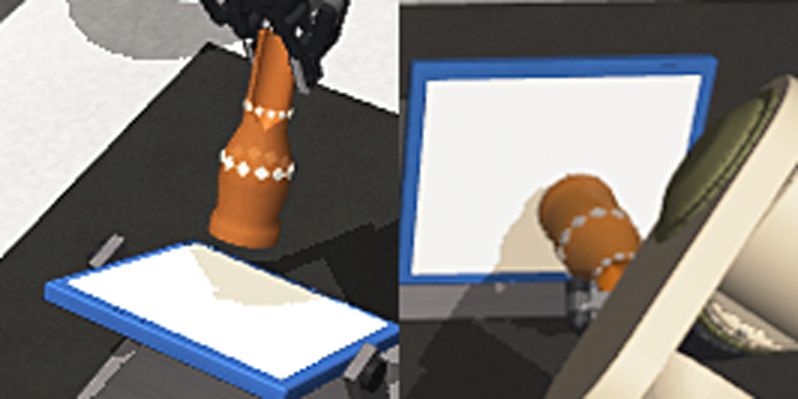

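The picture shows the vase held clear above the panel (scene base at crop (245,240), top view base at (575,205)). The fit gives the base 60 mm off the face, within 5 mm of the middle, with tilt error of about 1–2°. I hand in.

```bash
python3 -c "
from workcell import robot
print(robot.hand_in())"
```

```text
the job is handed in; nothing more can be done
None
```

I handed the job in at about 19.5 s with the amber vase still in the gripper, clear of everything. By my camera measurements its base is about 60 mm off the lit face, within 5 mm of the middle, and its tilt is 38–40° (±2°) against the panel's 37.7°. I tilted it by pivoting it in the grip against its own pocket edge, but I did not re-check the other vases or the wheel at the end.

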